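# Feed a blank under the press guard to the die stop

## Robot

A 6-joint arm with a two-finger parallel gripper is mounted at the origin on a cart in front of the work surface, level with it; the furniture and walls round the work are solid. World frame = base frame: x ahead of the robot, y to its left, z up, the work surface at z = 0. Lengths are in m, angles in rad, forces in N, time in s.
With the tool pointing down it reaches from about 0.35 to 0.975 m from the base axis. Payload 4.9 kg.
Tool frame: the origin (TCP) lies at the very end of the fingers, on their centre line; the grasp point (between the pads) lies 19 mm behind it; z points along the fingers, y is the line along which they close (so a half turn about z gives the same grasp; the last joint's range is limited). The gripper opens to 85 mm and grips with 20 to 120 N. Pads are 22 mm wide; open, the fingers measure 114 mm over their backs; the gripper's body (76 mm by 85 mm) begins 54 mm behind the grasp point. The pads swing forward as they close: fully open they stand 13 mm farther back than shut.
Start: joints at [-1.341, 0.053, 1.613, -0, 1.476, -0.119], TCP at [0.214, -0.587, 0.231] pointing down, gripper open.
Joint ranges: [-3.01, 3.01], [-1.01, 2.22], [0.06, 2.58], [-1.02, 4.17], [0.09, 2.62], [-3.14, 3.14]. Speed limits (rad/s): [2.57, 2.57, 3.14, 3.14, 3.14, 3.14].

## Interface

Orientations are given as a rotation vector (axis times angle).
In Python, from station import get_obs, get_image, finish_job gives the robot as it stands. The module is installed in compiled form; this text tells all that it offers.
- The arm moves only by the tool carry_out, never from a script. Its argument "rows" is a list of rows, each a list of 7 numbers: the turn, a rotation vector about the tool's x, y, z as a fraction of full scale, then the shift along the tool's x, y, z as a fraction of full scale, then the closure, from -1 (fully open) to 1 (shut). A call has 1 to 5 rows; each row is the pose to reach, as a shift and turn from the pose commanded when the call began, along the tool's axes at that moment, turning the shorter way round; what a row does not reach only later rows make up. Full scale, the value 1, is 300 mm for a shift and pi rad for a turn. A row lasts 1/10 s, in which the tool goes at most 50 mm and 8.59 degrees, less where a joint would pass 70% of its speed; a pose out of reach is approached as far as the arm can. A call with a number of a shift or a turn outside -1 to 1 is refused whole. A call with a gripper value outside its range is refused whole. The fingers move at their own pace and stop on an object; "force" is the grip in N (left out, the last holds). Time passes only in rows, so rows that repeat a pose let the fingers close. It gives the time, the measured TCP pose, the force, the opening and the grip force at its end, in the units of the state.
- get_obs(): the state, without advancing time (a new reading comes with each control period).
- get_image(name): name is "side" or "top"; returns a dict with "img" (480x640x3 uint8, blue, green, red), "mtx" (3x3 intrinsics, pixels), "R" (3x3) and "t" (3): a world point X has camera coordinates R X + t. Camera axes: x right, y down, z forward; pixel columns grow to the right and rows downward; lengths in m; the calibration is good to about 2 mm. A picture is of the moment at which its call begins. There is no depth.
- finish_job(): hands the job in; it is judged then, once.
The state is a dict: "t": time; "q": joint angles; "dq": joint speeds; "effort": joint torques, N m; "tool_pos": TCP position; "tool_rot": TCP orientation; "contact_force": force on the tool from outside, world axes, zero at the start; "wrist_torque": the same for the moment, N m; "opening": finger opening in m; "grip_force": force on a finger pad.
Only numpy, scipy, OpenCV 4.12 (cv2) and the standard library are available. Lean on these libraries where they do the work, as an engineer would, in place of code of your own. Each camera call takes 0.05 s, during which the arm holds its last target. There are 200 camera calls.

## Task

Load the loose aluminium blank into the little lever press: with the push stick, never with the fingers, bring it square along the fence, feed it through the low opening of the guard, under the sprung roller inside, until it bears firmly against the die stop hidden in there. The stop is only clamped by a screw, so press it home gently and do not shift it. Leave the blank against the stop, lay the stick flat on the bench beside the press, and disturb nothing else.

Things in the scene. Friction and masses are not known exactly. Their poses are not given: they have to be found in the camera images.
- press: Bench lever press with a tunnel guard, bolted down. Its +y axis is the feed direction (through the guard), +x points away from the robot. Origin: on the bench below the guard's mouth. Bed: flat steel, 22 mm above the bench, y = -170 to +140 mm, x = -60 to +45 mm. Column, head and lever stand over y = +75 to +170 mm, up to 285 mm high.
- fence_end (a point): The end nearest the operator of the fence, a straight bar on the far side of the bed: point on its inner face (press x = +21 mm, y = -165 mm) at bed height. The fence runs from here along press +y into the guard and stands 10 mm above the bed. Axes as the press.
- guard_mouth (a point): Middle of the guard's opening, on the bed (press x = -1, y = 0). The opening is 14 mm high and 44 mm wide (press x = -23 to +21 mm); the guard is a closed tunnel 135 mm long. At the near side of the mouth stands a flared lead-in, 12 mm high, out to 25 mm before the mouth, opening toward the robot. Axes as the press.
- roller_place (a point): Under the sprung idle roller inside the guard, 70 mm past the mouth and 6 mm above the bed. Getting the blank's front edge under it takes about 7 to 13 N on the stick; after that the blank drags with 2 to 9 N. Beyond it is the die stop: its face is set somewhere between 87 and 123 mm past the mouth (not told). Only a screw clamps it: over about 12 N from the blank it slips.
- blank: The loose aluminium blank, 40 mm (its x) by 70 mm (its y, the feed direction) by 8 mm thick, lying flat on the press bed before the guard, a little off the fence and askew. Origin: centre of its underside. (Similar blanks lie in the black tray at the back: not needed.)
- blank_nose (a point): The middle of the blank's front end face (35 mm ahead of its centre along its +y, 4 mm above its underside)
- stick_grip (a point): The place to hold the wooden push stick: centre of its upright handle, 42 mm above the stick's underside. The handle is 18 mm thick (stick's x), 56 mm long (stick's y), from 9 to 75 mm above the underside. Axes as those of the stick: +y points along the stick to its toe, z up
- push_stick: The wooden push stick lying flat on the bench, about 0.13 kg: a straight bar 30 mm wide (x), 9 mm thick, 195 mm long, from 45 mm behind to 150 mm ahead (+y) of the origin, with the upright handle over the origin. Origin: underside of the bar, below the handle's centre. The square toe end at y = +150 mm pushes; it fits under the guard, the hand does not
- calliper: Digital calliper lying on the bench, 165 x 56 x 13 mm; a bystander. Origin: centre of its underside
- screw_cup: Small steel cup, 45 mm across, 18 mm high; a bystander. Origin: centre of its underside
- setting_block: Steel setting block, 25 x 50 x 38 mm; a bystander. Origin: centre of its underside
There are look-alikes about, which are no part of the job. What is shaped like the blank but yellow is not meant.

How it is judged:
By the outcome, as a careful person would: the job done as asked, in the order asked, and still so for the second after the job is handed in, with the robot touching nothing.
It also fails if it takes over 64 s, if anything falls off the work surface, if the arm or the gripper's body presses on something with over 40 N, if the wrist force passes 120 N, or if a joint passes its speed limit or range.

## Working session

There is one attempt and no reset: what is moved stays moved. The work goes in short steps, Python scripts to look and compute and a tool call to move; the robot and the scene stay as the last step left them, time stands still between calls to the robot, and variables do not carry over. Pictures are saved under pics/ and viewed, at most 10 in all, crops included, and the job is handed in when it is done.

Besides the shell and the picture viewer there is one more tool, called after "Call:" as name(argument=value, ...) on one line, values as JSON. carry_out: Moves the arm, as the interface text tells. Shift numbers are shares of 300 mm and turn numbers shares of pi rad, none past 1 either way. Its arguments: {"type":"object","properties":{"rows":{"type":"array"},"force":{"type":"number"}},"required":["rows"]}

```bash
mkdir -p pics; python3 - <<'E'
from station import *
import cv2,pickle
for n in("top","side"):
    d=get_image(n); cv2.imwrite(f"pics/{n}0.png",d["img"]); pickle.dump(d,open(f"{n}0.pkl","wb"))
    print(n,d["mtx"].tolist(),d["R"].round(4).tolist(),d["t"].round(4).tolist())
o=get_obs();print(o["tool_pos"],o["tool_rot"],o["t"],o["opening"])
E
```

```text
top [[566.0759151769945, 0.0, 320.147102873232], [0.0, 566.0759151769945, 245.2910415030738], [0.0, 0.0, 1.0]] [[0.0208, -0.9996, 0.02], [-0.9925, -0.0231, -0.1198], [0.1202, -0.0174, -0.9926]] [-0.0264, 0.5212, 1.1534]
side [[586.1425948285026, 0.0, 324.4848588755351], [0.0, 586.1425948285026, 232.86084341938383], [0.0, 0.0, 1.0]] [[0.9995, -0.0322, -0.008], [-0.0273, -0.6619, -0.7491], [0.0188, 0.7489, -0.6624]] [-0.5384, 0.0796, 1.0945]
[ 0.21348502 -0.58679094  0.23014874] [-3.09201614e+00 -5.44806919e-01  1.90152948e-04] 0.1 0.08531560140750466
```

View pics/top0.png

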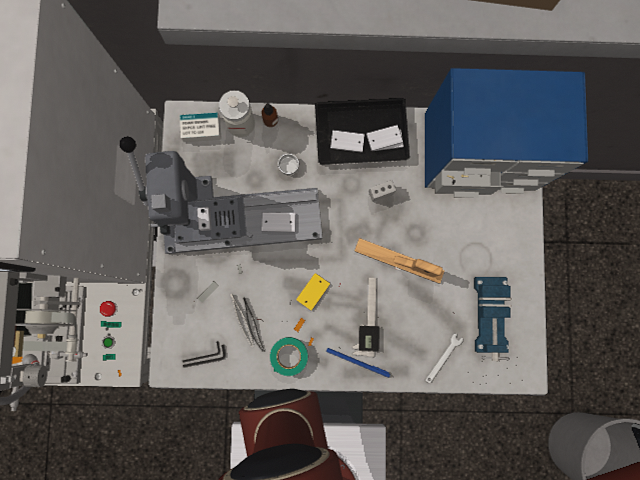

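View pics/side0.png

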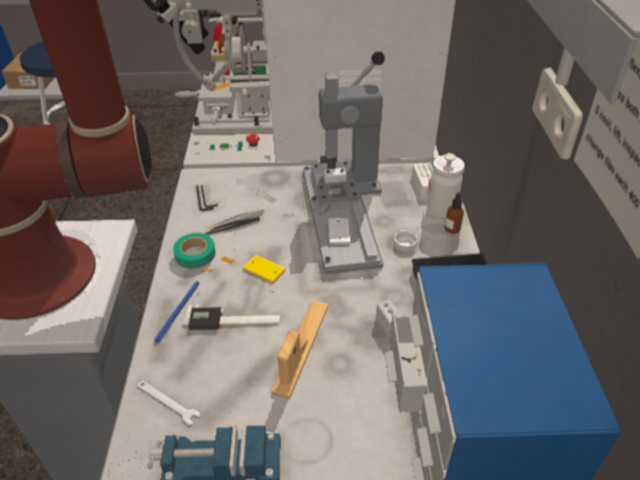

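The top view shows the silver blank on the press bed at (280,222), the stick at (400,260) with its toe at about (358,245), the calliper at (369,315), the cup at (288,163) and the setting block at (383,190). The candidates for the blank are the plate on the bed (280,222), the yellow plate (313,291) and the tray blanks (347,140) and (384,138). Only the bed plate fits, because it is bare aluminium lying on the bed before the guard. I'll confirm it in a crop.

```bash
cat > h.py <<'E'
import numpy as np,cv2,pickle
def load(n): return pickle.load(open(n,"rb"))
def ray(d,px,z):
    px=np.atleast_2d(np.float64(px)); C=-d["R"].T@d["t"]
    v=np.c_[px,np.ones(len(px))]@np.linalg.inv(d["mtx"]).T@d["R"]
    return C+v*((z-C[2])/v[:,2])[:,None]
def proj(d,X):
    c=np.atleast_2d(X)@d["R"].T+d["t"]; p=c@d["mtx"].T; return p[:,:2]/p[:,2:]
def tri(d1,p1,d2,p2):
    A=[];b=[]
    for d,p in((d1,p1),(d2,p2)):
        P=d["mtx"]@np.c_[d["R"],d["t"]]
        for i in(0,1): r=p[i]*P[2]-P[i]; A.append(r[:3]); b.append(-r[3])
    return np.linalg.lstsq(np.array(A),np.array(b),rcond=None)[0]
def biggest(m,roi):
    x0,y0,x1,y1=roi; k=np.zeros_like(m); k[y0:y1,x0:x1]=m[y0:y1,x0:x1]
    c=max(cv2.findContours(k,0,cv2.CHAIN_APPROX_NONE)[0],key=cv2.contourArea); return c[:,0].astype(float)
E
python3 - <<'E'
from h import *
T=load("top0.pkl");S=load("side0.pkl")
a=cv2.resize(T["img"][165:295,150:450],None,fx=2.6,fy=2.6,interpolation=cv2.INTER_CUBIC)
b=cv2.resize(S["img"][155:400,265:400],None,fx=2,fy=2,interpolation=cv2.INTER_CUBIC)
b=cv2.resize(S["img"][155:280,290:400],None,fx=2,fy=2,interpolation=cv2.INTER_CUBIC)
o=np.zeros((600,800,3),np.uint8);o[:a.shape[0],:a.shape[1]]=a;o[340:590,:220]=b
c=cv2.resize(S["img"][290:400,265:335],None,fx=2.2,fy=2.2,interpolation=cv2.INTER_CUBIC);o[340:340+c.shape[0],240:240+c.shape[1]]=c
cv2.imwrite("pics/crop1.png",o)
for n,d,roi,rs in(("top",T,(250,200,310,245),(345,230,450,290)),("side",S,(320,205,360,255),(265,295,335,400))):
    g=cv2.cvtColor(d["img"],6); hsv=cv2.cvtColor(d["img"],40)
    m=(((g>185)&(hsv[...,1]<40))*255).astype(np.uint8); c=biggest(m,roi)
    print(n,"blank",cv2.contourArea(c.astype(np.float32)),cv2.minAreaRect(c.astype(np.float32)),cv2.approxPolyDP(c.astype(np.int32),3,True)[:,0].tolist())
    p=ray(d,c,.030)[:,:2]; print(" world rect",cv2.minAreaRect((p*1000).astype(np.float32)))
    m=((hsv[...,0]>8)&(hsv[...,0]<24)&(hsv[...,1]>90)).astype(np.uint8)*255; c=biggest(m,rs)
    print(" stick",cv2.approxPolyDP(c.astype(np.int32),2.5,True)[:,0].tolist())
    p=ray(d,c,.009)[:,:2]; print(" world rect",cv2.minAreaRect((p*1000).astype(np.float32)))
E
```

```text
top blank 33.5 ((291.5, 221.5), (17.0, 5.0), 90.0) [[289, 213], [293, 230], [294, 213]]
 world rect ((570.8760375976562, 46.44792938232422), (36.24333572387695, 10.53451156616211), 1.5103471279144287)
 stick [[359, 238], [355, 251], [440, 282], [441, 267]]
 world rect ((497.4291687011719, -184.66818237304688), (194.5794677734375, 34.02257537841797), 70.61043548583984)
side blank 50.0 ((339.5, 239.0), (4.0, 19.0), 90.0) [[349, 237], [330, 241], [349, 241]]
 world rect ((569.1502075195312, 45.14556121826172), (11.392239570617676, 36.396297454833984), 87.65089416503906)
 stick [[326, 303], [312, 301], [299, 330], [289, 331], [278, 354], [279, 375], [272, 393], [289, 397], [326, 310]]
 world rect ((488.225830078125, -184.90536499023438), (198.2764129638672, 45.55031204223633), 70.26449584960938)
```

View pics/crop1.png

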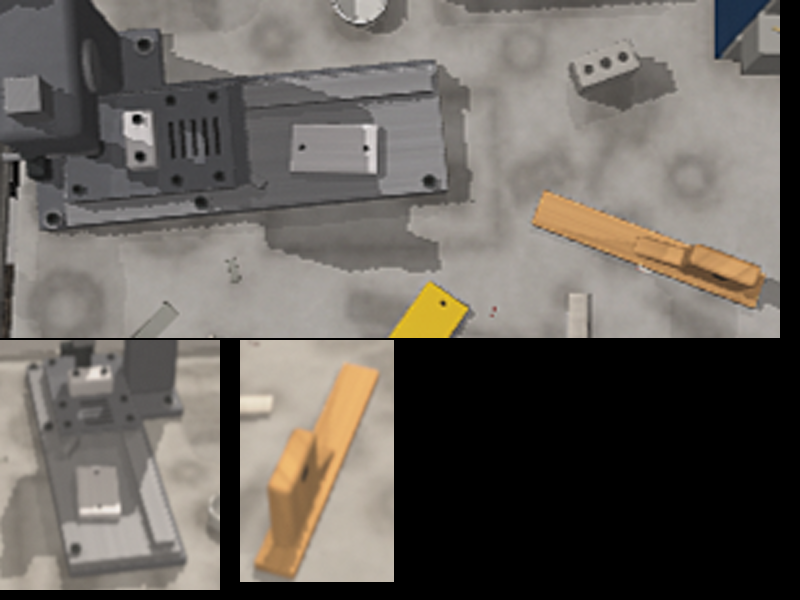

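The crop confirms it: the bare aluminium plate on the bed, at about (278,222) in the top view, is the blank. The stick's toe points left, toward the press. Next I'll measure the press edges and the blank's edges with line segments.

```bash
python3 - <<'E'
from h import *
T=load("top0.pkl");S=load("side0.pkl")
for n,d,(x0,y0,x1,y1) in(("top",T,(155,165,345,260)),("side",S,(295,160,395,280))):
    g=cv2.cvtColor(d["img"],6)[y0:y1,x0:x1]; k=3
    L=cv2.createLineSegmentDetector().detect(cv2.resize(g,None,fx=k,fy=k,interpolation=cv2.INTER_CUBIC))[0][:,0]
    for l in L:
        p=(l.reshape(2,2)+.5)/k-.5+[x0,y0]
        if np.linalg.norm(p[1]-p[0])<14: continue
        out=[]
        for z in(.022,.030,.032):
            w=ray(d,p,z)*1000; v=w[1]-w[0]; out.append(w[:,:2].round(1).tolist())
        a=np.degrees(np.arctan2(v[1],v[0]))%180
        print(n,p.round(1).tolist(),"ang%.1f"%a,"len%.0f"%np.hypot(*v[:2]),"z22",out[0],"z30",out[1])
print(-T["R"].T@T["t"],-S["R"].T@S["t"])
E
```

```text
top [[294.3, 231.1], [294.4, 212.8]] ang1.2 len39 z22 [[551.7, 40.3], [591.0, 41.1]] z30 [[550.5, 40.0], [589.6, 40.8]]
top [[294.0, 212.2], [262.8, 212.4]] ang91.6 len66 z22 [[592.2, 41.9], [590.3, 108.1]] z30 [[590.7, 41.6], [588.9, 107.4]]
top [[284.9, 201.9], [307.9, 200.0]] ang96.3 len49 z22 [[614.0, 61.9], [619.3, 13.1]] z30 [[612.4, 61.6], [617.7, 13.1]]
top [[179.0, 250.8], [210.8, 248.0]] ang96.5 len66 z22 [[504.2, 280.8], [511.8, 214.6]] z30 [[503.4, 278.9], [510.9, 213.2]]
top [[184.0, 164.5], [196.5, 179.5]] ang41.2 len42 z22 [[689.8, 279.4], [657.9, 251.5]] z30 [[687.7, 277.6], [656.1, 249.8]]
top [[260.7, 230.2], [294.5, 231.2]] ang89.7 len71 z22 [[551.9, 111.2], [551.6, 39.9]] z30 [[550.8, 110.5], [550.4, 39.6]]
top [[236.1, 194.1], [250.3, 193.3]] ang94.9 len30 z22 [[628.3, 166.1], [630.9, 135.9]] z30 [[626.6, 165.0], [629.2, 135.0]]
top [[209.4, 228.7], [207.6, 207.5]] ang7.2 len45 z22 [[552.7, 219.3], [598.0, 225.0]] z30 [[551.5, 217.9], [596.5, 223.5]]
top [[297.8, 188.7], [316.6, 187.1]] ang96.3 len40 z22 [[643.3, 35.3], [647.8, -4.8]] z30 [[641.5, 35.1], [645.9, 
[... 4346 characters left out ...]
]]
side [[347.4, 217.6], [329.0, 217.6]] ang177.7 len36 z22 [[588.7, 117.4], [551.9, 118.9]] z30 [[588.0, 107.9], [551.5, 109.3]]
side [[379.1, 267.5], [336.9, 272.5]] ang7.1 len77 z22 [[638.0, -26.6], [560.3, -36.4]] z30 [[636.7, -34.6], [559.9, -44.3]]
side [[361.1, 196.0], [365.8, 209.7]] ang97.2 len46 z22 [[621.9, 186.8], [627.8, 140.9]] z30 [[620.9, 176.5], [626.6, 131.1]]
side [[325.7, 182.7], [345.3, 180.8]] ang6.5 len42 z22 [[549.0, 236.7], [591.8, 241.6]] z30 [[548.7, 225.9], [591.0, 230.8]]
side [[318.6, 248.5], [313.9, 226.6]] ang96.8 len64 z22 [[528.6, 28.6], [521.0, 92.7]] z30 [[528.5, 20.1], [521.0, 83.4]]
[0.37918279 0.00569385 1.20786409] [ 0.51975557 -0.78432038  0.78029914]
```

```bash
cat >> h.py <<'E'
from scipy.spatial.transform import Rotation as Ro
TH=np.radians(6.8); PO=np.array([.5795,.1563])
def press(x,y): # press mm -> world
    return PO+np.array([np.cos(TH)*x-np.sin(TH)*y,np.sin(TH)*x+np.cos(TH)*y])/1000
def topress(w): d=(np.array(w)[:2]-PO)*1000; c,s=np.cos(TH),np.sin(TH); return np.array([c*d[0]+s*d[1],-s*d[0]+c*d[1]])
def go(pos,ang,base=None): # target TCP, tool-x heading deg, tool down
    from station import get_obs
    o=get_obs(); p,r=(o["tool_pos"],o["tool_rot"]) if base is None else base
    R=Ro.from_rotvec(r); a=np.radians(ang)
    Rt=Ro.from_matrix(np.array([[np.cos(a),np.sin(a),0],[np.sin(a),-np.cos(a),0],[0,0,-1]]))
    dR=(R.inv()*Rt).as_rotvec()/np.pi; dp=R.inv().apply(np.array(pos)-p)/.3
    print("turn",dR.round(4),"shift",dp.round(4),"mm",np.linalg.norm(dp)*300,"deg",np.degrees(np.linalg.norm(dR)*np.pi))
E
python3 - <<'E'
from h import *
T=load("top0.pkl");S=load("side0.pkl")
for n,d,toe,edge in(("top",T,[[359,238],[355,251]],None),("side",S,[[326,303],[312,301]],None)):
    x0,y0,x1,y1=((345,230,450,290) if n=="top" else (265,295,335,400))
    g=cv2.cvtColor(d["img"],6)[y0:y1,x0:x1];k=3
    L=cv2.createLineSegmentDetector().detect(cv2.resize(g,None,fx=k,fy=k,interpolation=cv2.INTER_CUBIC))[0][:,0]
    for l in L:
        p=(l.reshape(2,2)+.5)/k-.5+[x0,y0]
        if np.linalg.norm(p[1]-p[0])<11: continue
        w=ray(d,p,.009)*1000;v=w[1]-w[0];w2=ray(d,p,.075)*1000
        print(n,p.round(1).tolist(),"ang%.1f"%(np.degrees(np.arctan2(v[1],v[0]))%180),"len%.0f"%np.hypot(*v[:2]),w[:,:2].round(1).tolist(),"z75",w2[:,:2].round(1).tolist())
E
```

```text
top [[413.9, 265.2], [438.4, 274.5]] ang70.3 len55 [[486.2, -216.0], [467.6, -268.3]] z75 [[480.4, -203.8], [462.7, -253.2]]
top [[375.2, 289.0], [375.2, 277.8]] ang0.5 len24 [[433.8, -133.8], [457.6, -133.6]] z75 [[430.7, -126.1], [453.3, -125.9]]
top [[393.6, 261.1], [410.8, 266.6]] ang73.5 len38 [[494.0, -172.6], [483.1, -209.4]] z75 [[487.7, -162.8], [477.4, -197.6]]
top [[433.4, 277.4], [410.2, 268.9]] ang71.1 len52 [[461.3, -257.6], [478.2, -208.1]] z75 [[456.7, -243.1], [472.7, -196.3]]
top [[377.2, 277.4], [377.1, 289.0]] ang179.8 len25 [[458.6, -137.9], [433.8, -137.8]] z75 [[454.2, -130.0], [430.8, -129.9]]
top [[437.0, 266.4], [417.9, 259.2]] ang70.7 len43 [[484.9, -265.5], [499.3, -224.5]] z75 [[479.1, -250.6], [492.7, -211.8]]
top [[365.8, 252.2], [377.9, 255.8]] ang74.5 len27 [[511.8, -112.9], [504.6, -138.9]] z75 [[504.5, -106.4], [497.7, -130.9]]
side [[307.4, 340.8], [290.7, 383.6]] ang72.0 len86 [[504.8, -178.9], [478.4, -260.3]] z75 [[506.1, -230.7], [481.9, -305.1]]
side [[288.6, 356.9], [295.5, 340.2]] ang71.6 len35 [[474.4, -210.1], [485.4, -177.0]] z75 [[478.3,
[... 459 characters left out ...]
92.0, -162.6], [491.6, -191.8]] z75 [[494.4, -215.8], [494.0, -242.5]]
side [[310.7, 349.0], [294.3, 387.7]] ang70.1 len77 [[510.1, -195.9], [484.0, -267.9]] z75 [[510.9, -246.2], [487.0, -312.1]]
side [[278.6, 314.7], [264.9, 315.0]] ang179.3 len24 [[456.1, -121.1], [432.5, -120.8]] z75 [[461.6, -177.9], [439.9, -177.6]]
side [[279.5, 382.8], [276.8, 357.3]] ang96.5 len48 [[461.0, -258.3], [455.6, -210.2]] z75 [[466.1, -303.3], [461.1, -259.3]]
side [[327.9, 307.8], [311.2, 348.2]] ang70.5 len91 [[541.1, -108.8], [510.9, -194.3]] z75 [[539.3, -166.6], [511.6, -244.8]]
side [[277.7, 325.5], [264.8, 326.9]] ang5.8 len22 [[455.2, -144.8], [433.6, -147.0]] z75 [[460.7, -199.6], [441.0, -201.6]]
```

```bash
python3 - <<'E'
from h import *
go([.478,-.233,.13],70.4); go([.478,-.233,.0235],70.4)
E
```

```text
turn [-0.0005 -0.0003 -0.2801] shift [ 1.2316 -0.8063  0.3357] mm 452.952503769571 deg 50.414455530656234
turn [-0.0005 -0.0003 -0.2801] shift [ 1.2315 -0.8056  0.6907] mm 487.6883240241472 deg 50.414455530656234
```

Call:
carry_out(rows=[[0,0,-0.2,0.66,-0.43,0.16,-1],[0,0,-0.2,0.66,-0.43,0.16,-1],[0,0,-0.2,0.66,-0.43,0.16,-1],[0,0,-0.2,0.66,-0.43,0.16,-1],[0,0,-0.2,0.66,-0.43,0.16,-1]])

```text
t: 0.6
tool_pos: [0.3564, -0.3959, 0.1821]
tool_rot: [-2.77, -1.479, -0.0]
contact_force: [0.7, -0.6, -0.2]
opening: 0.0854
grip_force: 0.0
```

```bash
python3 -c "
from h import *
go([.478,-.233,.13],70.4)"
```

```text
turn [-0.0003 -0.0003 -0.0789] shift [0.6767 0.0349 0.1743] mm 209.90869384329858 deg 14.207132388156891
```

Call:
carry_out(rows=[[0,0,-0.08,0.677,0.035,0.174,-1],[0,0,-0.08,0.677,0.035,0.174,-1],[0,0,-0.08,0.677,0.035,0.174,-1],[0,0,-0.08,0.677,0.035,0.174,-1],[0,0,-0.08,0.677,0.035,0.174,-1]])

```text
t: 1.1
tool_pos: [0.4786, -0.2315, 0.1287]
tool_rot: [-2.56, -1.814, 0.0]
contact_force: [-0.1, 0.2, -0.6]
opening: 0.0854
grip_force: 0.0
```

```bash
python3 -c "
from h import *
go([.478,-.233,.0235],70.4)"
```

```text
turn [-0.0011 -0.0007  0.0015] shift [-0.0062  0.001   0.3507] mm 105.23048851589151 deg 0.3587028173842149
```

Call:
carry_out(rows=[[0,0,0,-0.005,0,0.17,-1],[0,0,0,-0.005,0,0.3,-1],[0,0,0,-0.005,0,0.35,-1],[0,0,0,-0.005,0,0.35,-1]])

```text
t: 1.5
tool_pos: [0.4752, -0.2364, 0.0234]
tool_rot: [-2.563, -1.807, 0.004]
contact_force: [0.5, 0.2, -0.2]
opening: 0.0855
grip_force: 0.0
```

Call:
carry_out(rows=[[0,0,0,0,0,0,1],[0,0,0,0,0,0,1],[0,0,0,0,0,0,1],[0,0,0,0,0,0,1],[0,0,0,0,0,0,1]], force=80)

```text
t: 2.0
tool_pos: [0.4782, -0.238, 0.0274]
tool_rot: [2.566, 1.809, 0.001]
contact_force: [0.0, -0.1, -1.1]
opening: 0.0171
grip_force: 77.8
```

```bash
python3 -c "
from h import *
from station import get_obs,get_image
d=get_image('side');pickle.dump(d,open('s1.pkl','wb'))
o=get_obs();print(o['tool_pos'],o['tool_rot'],o['contact_force'],o['opening'],o['grip_force'])
cv2.imwrite('pics/s1.png',cv2.resize(d['img'][200:440,180:440],None,fx=2.3,fy=2.3))
go([.478,-.233,.13],70.4)"
```

```text
[ 0.47816525 -0.23796181  0.02730137] [2.56568913e+00 1.80935742e+00 1.11885946e-03] [-0.69764105  0.6008909   5.10345893] 0.01736024099486205 78.51233124732971
turn [ 0.0007  0.0002 -0.0001] shift [ 0.0152 -0.0053 -0.3424] mm 102.81855760157654 deg 0.12702241279965182
```

View pics/s1.png

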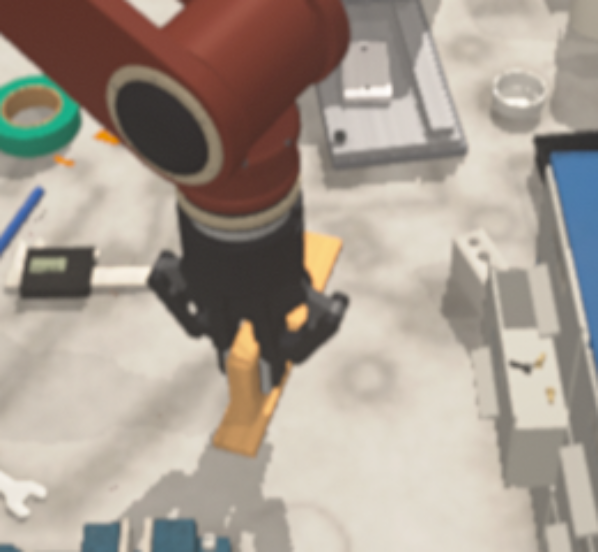

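The side view shows the handle between the fingers at about crop (255,340), upright on the bench with nothing else touched. Now I'll lift it and carry it to beside the blank.

```bash
python3 -c "
from h import *
for a in ((-70,-195),(-34,-195)): print(press(*a))
w=press(-70,-195)
go([w[0],w[1],.10],96.8)"
```

```text
[ 0.53308119 -0.04561655]
[ 0.56882795 -0.04135401]
turn [ 0.0006  0.0003 -0.1468] shift [ 0.6652 -0.0423 -0.2428] mm 212.832210920221 deg 26.41631669833124
```

Call:
carry_out(rows=[[0,0,0,0,0,-0.15,1],[0,0,0,0,0,-0.24,1],[0,0,-0.05,0.12,0,-0.24,1],[0,0,-0.1,0.27,-0.01,-0.24,1],[0,0,-0.147,0.42,-0.03,-0.24,1]])

```text
t: 2.55
tool_pos: [0.5115, -0.1147, 0.0984]
tool_rot: [2.093, 2.342, 0.001]
contact_force: [1.1, 1.3, -1.3]
opening: 0.017
grip_force: 78.4
```

```bash
python3 -c "
from h import *
w=press(-70,-195)
go([w[0],w[1],.10],96.8)"
```

```text
turn [ 0.0002  0.0001 -0.0021] shift [ 0.2208  0.0973 -0.0055] mm 72.39037602298222 deg 0.3735223955270932
```

Call:
carry_out(rows=[[0,0,0,0.12,0.05,0,1],[0,0,0,0.22,0.097,0,1],[0,0,0,0.22,0.097,0,1],[0,0,0,0.22,0.097,0,1]])

```text
t: 2.95
tool_pos: [0.5327, -0.0464, 0.0977]
tool_rot: [-2.096, -2.339, 0.001]
contact_force: [0.9, 0.1, -1.7]
opening: 0.0171
grip_force: 78.5
```

```bash
cat > look.py <<'E'
from h import *
from station import get_obs,get_image
import sys
tag=sys.argv[1]; out=[]
for n,roi in(("top",(155,165,355,300)),("side",(270,160,420,300))):
    d=get_image(n);pickle.dump(d,open(f'{n}_{tag}.pkl','wb'))
    x0,y0,x1,y1=roi;c=d['img'][y0:y1,x0:x1];out.append(cv2.resize(c,None,fx=(2.9 if n=="top" else 2.5),fy=(2.9 if n=="top" else 2.5),interpolation=cv2.INTER_CUBIC)[:340])
    o=get_obs()
    zs=float(o["tool_pos"][2])-.0273+.009
    h=cv2.cvtColor(d['img'],40);m=((h[...,0]>8)&(h[...,0]<24)&(h[...,1]>90)).astype(np.uint8)*255
    m[cv2.cvtColor(d['img'],6)>250]=0
    try:
        c=biggest(m,roi);ap=cv2.approxPolyDP(c.astype(np.int32),2,True)[:,0]
        print(n,cv2.contourArea(c.astype(np.float32)))
        for p in ap: print("  ",p.tolist(),topress(ray(d,p,zs)[0]).round(1).tolist())
    except ValueError: print(n,"none")
o=get_obs();print(o["t"],"tcp press",topress(o['tool_pos']).round(1),o['tool_pos'][2].round(4),o['contact_force'].round(1))
w=max(a.shape[1] for a in out);W=np.zeros((340+340,w,3),np.uint8)
if len(sys.argv)>2:
    cv2.imwrite(f'pics/{tag}.png',cv2.resize(np.hstack([cv2.resize(a,(400,int(a.shape[0]*400/a.shape[1])))[:270] if a.shape[0]*400/a.shape[1]>=270 else cv2.copyMakeBorder(cv2.resize(a,(400,int(a.shape[0]*400/a.shape[1]))),0,270-int(a.shape[0]*400/a.shape[1]),0,0,0) for a in out]),None,fx=1,fy=1))
E
python3 look.py l1 v
```

```text
top 496.5
   [298, 234] [-56.4, -119.5]
   [263, 236] [-53.7, -49.2]
   [261, 249] [-79.5, -42.9]
   [263, 251] [-83.9, -46.6]
   [294, 248] [-83.8, -108.9]
side 731.5
   [316, 218] [-66.5, -98.7]
   [317, 250] [-76.9, -185.1]
   [314, 251] [-82.4, -186.8]
   [312, 248] [-84.8, -178.6]
   [317, 274] [-85.1, -243.2]
   [333, 273] [-58.3, -245.1]
   [328, 251] [-58.3, -190.6]
   [324, 216] [-50.9, -95.4]
3.05 tcp press [ -70.7 -196.9] 0.0978 [-1.2  0.6 -0.4]
```

View pics/l1.png

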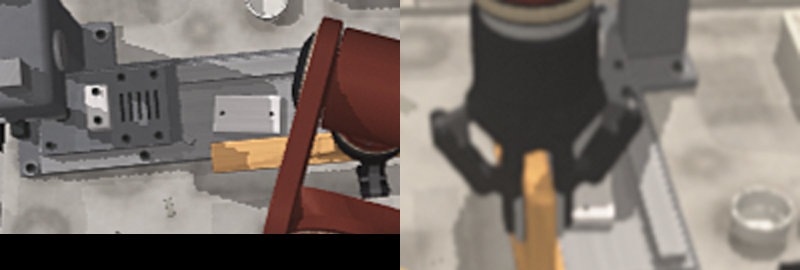

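The top crop shows the stick parallel to the bed beside the blank, with its toe at full-image (261,243). The stick's centre is at press x of about -70 and the toe at about -45, which puts the toe 152 mm ahead of the TCP. Next I'll lower it and sweep toward the fence.

Call:
carry_out(rows=[[0,0,0,0.02,0,0.08,1],[0,0,0,0.02,0,0.13,1],[0,0,0,0.02,0,0.153,1],[0,0,0,0.02,0,0.153,1]])

```text
t: 3.45
tool_pos: [0.5314, -0.0415, 0.0509]
tool_rot: [-2.099, -2.335, 0.002]
contact_force: [-0.1, -0.4, -1.0]
opening: 0.0173
grip_force: 78.4
```

Call:
carry_out(rows=[[0,0,0,0,0.03,0,1],[0,0,0,0,0.05,0,1],[0,0,0,0,0.065,0,1],[0,0,0,0,0.08,0,1],[0,0,0,0,0.09,0,1]])

```text
t: 3.95
tool_pos: [0.5599, -0.038, 0.0525]
tool_rot: [2.098, 2.338, 0.0]
contact_force: [-0.1, -0.5, -0.4]
opening: 0.0166
grip_force: 78.5
```

```bash
python3 look.py l2
```

```text
top 429.0
   [293, 224] [-27.9, -110.8]
   [259, 227] [-27.5, -39.4]
   [260, 240] [-55.0, -39.2]
   [289, 238] [-56.6, -99.7]
side 669.5
   [335, 233] [-29.9, -95.3]
   [332, 240] [-38.8, -114.1]
   [333, 264] [-47.4, -178.4]
   [330, 266] [-53.6, -182.6]
   [327, 263] [-57.7, -174.1]
   [332, 288] [-58.6, -236.7]
   [347, 287] [-32.5, -238.5]
   [343, 244] [-20.2, -128.5]
   [339, 233] [-22.3, -96.5]
4.05 tcp press [ -42.5 -190.6] 0.0524 [ 0.1 -0.1 -0.7]
```

Call:
carry_out(rows=[[0,0,0,0,0.008,0,1],[0,0,0,0,0.014,0,1],[0,0,0,0,0.02,0,1]])

```text
t: 4.35
tool_pos: [0.5652, -0.0374, 0.0521]
tool_rot: [-2.099, -2.338, 0.0]
contact_force: [-0.1, -0.3, -0.5]
opening: 0.017
grip_force: 78.5
```

Call:
carry_out(rows=[[0,0,0,0,0.003,0,1],[0,0,0,0,0.006,0,1]])

```text
t: 4.55
tool_pos: [0.5665, -0.0374, 0.052]
tool_rot: [-2.097, -2.338, 0.003]
contact_force: [-2.8, -3.3, -0.1]
opening: 0.0174
grip_force: 78.8
```

```bash
python3 look.py l3 v
```

```text
top 422.5
   [293, 221] [-21.5, -111.3]
   [258, 224] [-20.9, -37.8]
   [259, 235] [-44.3, -37.9]
   [289, 235] [-50.2, -100.3]
side 669.0
   [339, 233] [-22.3, -96.1]
   [336, 240] [-31.3, -114.9]
   [337, 264] [-40.2, -179.2]
   [334, 266] [-46.4, -183.4]
   [331, 262] [-50.1, -172.3]
   [336, 288] [-51.7, -237.4]
   [351, 287] [-25.6, -239.2]
   [347, 245] [-13.2, -132.0]
   [343, 233] [-14.7, -97.3]
4.65 tcp press [ -35.9 -190.8] 0.052 [-3.2 -1.6 -1.3]
```

View pics/l3.png

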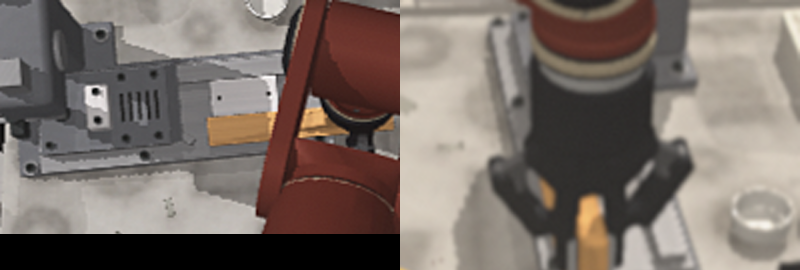

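Call:
carry_out(rows=[[0,0,0,0,0.003,0,1],[0,0,0,0,0.005,0,1],[0,0,0,0,0.005,0,1]])

```text
t: 4.95
tool_pos: [0.5671, -0.0375, 0.0518]
tool_rot: [-2.096, -2.337, 0.005]
contact_force: [-6.8, -2.5, 1.7]
opening: 0.017
grip_force: 79.1
```

Call:
carry_out(rows=[[0,0,0,0,-0.02,0,1],[0,0,0,-0.1,-0.03,0,1],[0,0,0,-0.22,-0.03,0,1],[0,0,0,-0.32,-0.03,0,1],[0,0,0,-0.32,-0.03,0,1]])

```text
t: 5.45
tool_pos: [0.5713, -0.1367, 0.0532]
tool_rot: [2.101, 2.33, 0.003]
contact_force: [-0.4, -0.2, -1.0]
opening: 0.0168
grip_force: 78.5
```

```bash
python3 look.py l4; python3 - <<'E'
from h import *
d=load("top_l4.pkl");g=cv2.cvtColor(d["img"],6);x0,y0,x1,y1=235,185,320,250;k=3
L=cv2.createLineSegmentDetector().detect(cv2.resize(g[y0:y1,x0:x1],None,fx=k,fy=k,interpolation=cv2.INTER_CUBIC))[0][:,0]
for l in L:
    p=(l.reshape(2,2)+.5)/k-.5+[x0,y0]
    if np.linalg.norm(p[1]-p[0])<12: continue
    w=[topress(q).round(1).tolist() for q in ray(d,p,.030)]; print(p.round(1).tolist(),w)
E
```

```text
top 579.0
   [353, 218] [-27.1, -237.5]
   [306, 222] [-26.3, -138.3]
   [307, 235] [-53.9, -137.8]
   [347, 232] [-55.5, -221.8]
side 255.0
   [345, 274] [-30.4, -206.8]
   [341, 283] [-41.2, -227.4]
   [342, 299] [-45.9, -264.7]
   [353, 299] [-27.4, -267.6]
   [350, 275] [-22.1, -210.7]
5.55 tcp press [ -43.5 -287. ] 0.0525 [-0.2  0.1 -1. ]
[[293.7, 220.0], [292.3, 203.6]] [[-18.8, -113.0], [16.4, -113.2]]
[[261.1, 223.4], [294.4, 220.2]] [[-19.6, -44.1], [-19.4, -114.4]]
[[236.5, 194.1], [249.9, 193.3]] [[47.8, 2.2], [46.7, -26.1]]
[[250.2, 193.2], [317.0, 187.0]] [[47.1, -26.8], [47.0, -168.6]]
[[319.1, 239.2], [234.8, 247.2]] [[-64.6, -162.1], [-64.6, 14.7]]
[[259.5, 206.5], [261.2, 223.2]] [[16.8, -44.0], [-19.1, -44.3]]
[[244.9, 205.7], [260.7, 204.2]] [[21.3, -13.4], [21.4, -46.8]]
```

Call:
carry_out(rows=[[0,0,0,0,0.08,0.004,1],[0,0,0,0,0.143,0.004,1],[0,0,0,0,0.143,0.004,1],[0,0,0,0.03,0.143,0.004,1],[0,0,0,0.06,0.143,0.004,1]])

```text
t: 6.05
tool_pos: [0.6096, -0.1097, 0.0506]
tool_rot: [-2.098, -2.337, 0.0]
contact_force: [-0.3, -0.4, -0.5]
opening: 0.0173
grip_force: 79.2
```

```bash
python3 look.py l5
```

```text
top 531.0
   [336, 200] [15.0, -205.9]
   [294, 204] [14.7, -116.8]
   [294, 217] [-12.9, -114.2]
   [330, 215] [-15.8, -190.0]
side 402.5
   [371, 262] [22.1, -182.4]
   [366, 264] [12.1, -186.1]
   [365, 291] [-3.1, -251.0]
   [363, 295] [-8.4, -259.7]
   [357, 292] [-17.2, -251.2]
   [359, 299] [-17.0, -267.6]
   [376, 299] [11.7, -272.2]
   [376, 275] [24.0, -216.2]
6.15 tcp press [  -1.7 -267.2] 0.0506 [-0.1 -0.6 -1.9]
```

Call:
carry_out(rows=[[0,0,0,0.03,0,0,1],[0,0,0,0.06,0,0,1],[0,0,0,0.09,0,0,1],[0,0,0,0.12,0,0,1],[0,0,0,0.14,0,0,1]])

```text
t: 6.65
tool_pos: [0.6059, -0.0683, 0.051]
tool_rot: [-2.098, -2.338, 0.0]
contact_force: [-0.5, -0.7, -0.6]
opening: 0.0173
grip_force: 79.2
```

```bash
cat > bl.py <<'E'
import sys;from h import *
d=load(f"top_{sys.argv[1]}.pkl");g=cv2.cvtColor(d["img"],6);x0,y0,x1,y1=215,185,320,250;k=3
L=cv2.createLineSegmentDetector().detect(cv2.resize(g[y0:y1,x0:x1],None,fx=k,fy=k,interpolation=cv2.INTER_CUBIC))[0][:,0]
for l in L:
    p=(l.reshape(2,2)+.5)/k-.5+[x0,y0]
    w=np.array([topress(q) for q in ray(d,p,.030)])
    if np.linalg.norm(p[1]-p[0])>10 and abs(w[:,0]).max()<30: print(w.round(1).tolist())
E
python3 look.py l6; python3 bl.py l6
```

```text
top 466.5
   [311, 202] [15.6, -152.9]
   [274, 205] [16.5, -74.7]
   [275, 219] [-13.5, -74.1]
   [307, 216] [-13.5, -141.6]
side 673.0
   [364, 245] [18.6, -136.0]
   [360, 253] [6.9, -156.3]
   [361, 274] [-2.0, -209.9]
   [358, 278] [-9.1, -218.8]
   [353, 275] [-16.5, -210.1]
   [359, 299] [-17.0, -268.0]
   [375, 299] [9.9, -272.3]
   [371, 281] [12.0, -229.6]
   [371, 256] [25.3, -167.4]
6.75 tcp press [-2.00e-01 -2.26e+02] 0.051 [ 0.2 -0.4 -1.7]
[[22.3, -127.2], [19.8, -148.2]]
[[-12.3, -116.9], [-13.7, -142.3]]
[[16.7, -152.5], [17.3, -75.4]]
[[-13.7, -141.7], [17.4, -153.8]]
[[21.2, -96.1], [21.1, -130.6]]
[[-20.7, 24.4], [15.1, 25.2]]
[[-14.4, 34.3], [15.0, 33.3]]
[[-19.4, -12.5], [-19.5, -72.2]]
[[6.6, 39.0], [-15.7, 39.1]]
[[14.5, 29.7], [-14.0, 29.7]]
[[15.4, 20.7], [-14.9, 20.6]]
[[-15.2, 15.5], [15.2, 16.0]]
[[-11.8, -74.7], [-13.8, -101.8]]
[[-14.4, 43.1], [15.9, 43.3]]
[[14.4, 47.8], [-14.1, 47.8]]
[[15.5, 11.7], [-14.9, 11.6]]
[[-7.1, -107.8], [-4.7, -131.7]]
```

Blank square, nose 4 mm before the mouth. Feeding through.

Call:
carry_out(rows=[[0,0,0,0.03,0,0,1],[0,0,0,0.06,0,0,1],[0,0,0,0.08,0,0,1],[0,0,0,0.08,0,0,1]])

```text
t: 7.15
tool_pos: [0.6034, -0.0443, 0.0509]
tool_rot: [-2.097, -2.338, -0.0]
contact_force: [0.0, -0.1, -2.0]
opening: 0.0171
grip_force: 79.1
```

Call:
carry_out(rows=[[0,0,0,0.03,0,0,1],[0,0,0,0.06,0,0,1],[0,0,0,0.09,0,0,1],[0,0,0,0.11,0,0,1],[0,0,0,0.11,0,0,1]])

```text
t: 7.65
tool_pos: [0.5998, -0.0115, 0.0509]
tool_rot: [-2.097, -2.339, -0.0]
contact_force: [-0.0, -0.8, -1.1]
opening: 0.0173
grip_force: 79.1
```

```bash
python3 look.py l7; python3 bl.py l7
```

```text
top 377.5
   [277, 205] [15.9, -81.0]
   [247, 208] [15.4, -17.7]
   [248, 221] [-12.4, -17.5]
   [274, 219] [-13.3, -72.0]
side 656.5
   [360, 223] [23.6, -72.4]
   [356, 224] [15.3, -74.1]
   [354, 231] [7.5, -93.9]
   [355, 254] [-2.8, -157.5]
   [352, 256] [-9.2, -161.9]
   [348, 252] [-14.6, -150.1]
   [355, 278] [-14.4, -218.0]
   [368, 277] [8.8, -219.2]
   [370, 274] [13.9, -212.5]
   [365, 259] [12.8, -173.4]
   [365, 235] [26.1, -108.6]
7.75 tcp press [   0.4 -169.8] 0.051 [-0.5  0.1 -0.3]
[[-19.8, 24.4], [15.1, 25.2]]
[[-4.3, -107.9], [-1.0, -137.9]]
[[-14.4, 34.4], [15.0, 33.3]]
[[19.0, -10.3], [-21.3, -10.1]]
[[-10.0, -161.4], [4.1, -144.2]]
[[6.6, 38.9], [-15.7, 39.2]]
[[14.5, 29.7], [-14.0, 29.8]]
[[17.3, -79.2], [17.5, -16.5]]
[[-7.4, -123.6], [-14.1, -158.2]]
[[-16.5, -70.4], [22.0, -82.7]]
[[22.5, -56.6], [20.3, -77.6]]
[[21.6, -13.4], [20.9, -59.2]]
[[15.4, 20.7], [-14.9, 20.6]]
[[-15.2, 15.6], [15.1, 15.9]]
[[-11.0, -23.0], [-13.2, -45.6]]
[[-14.4, 43.1], [15.9, 43.3]]
[[14.4, 47.7], [-14.1, 47.9]]
[[14.6, 11.7], [-15.8, 11.5]]
[[-7.6, -151.8], [-4.3, -129.2]]
```

Call:
carry_out(rows=[[0,0,0,0.015,0,0,1],[0,0,0,0.03,0,0,1],[0,0,0,0.03,0,0,1]])

```text
t: 8.05
tool_pos: [0.5989, -0.0031, 0.051]
tool_rot: [-2.098, -2.338, -0.0]
contact_force: [-0.8, -0.2, -1.1]
opening: 0.0169
grip_force: 79.1
```

Call:
carry_out(rows=[[0,0,0,0.007,0,0,1],[0,0,0,0.013,0,0,1],[0,0,0,0.013,0,0,1]])

```text
t: 8.35
tool_pos: [0.5986, 0.0003, 0.0511]
tool_rot: [2.098, 2.338, -0.0]
contact_force: [1.0, -1.4, -1.2]
opening: 0.0174
grip_force: 79.2
```

Call:
carry_out(rows=[[0,0,0,0.007,0,0,1],[0,0,0,0.013,0,0,1],[0,0,0,0.013,0,0,1]])

```text
t: 8.65
tool_pos: [0.5988, 0.0025, 0.0517]
tool_rot: [2.096, 2.336, -0.003]
contact_force: [-0.2, -6.2, 0.5]
opening: 0.0173
grip_force: 79.4
```

Call:
carry_out(rows=[[0,0,0,0.007,0,0,1],[0,0,0,0.013,0,0,1],[0,0,0,0.013,0,0,1]])

```text
t: 8.95
tool_pos: [0.598, 0.0072, 0.0513]
tool_rot: [2.097, 2.337, -0.001]
contact_force: [-0.4, -4.8, -1.1]
opening: 0.0172
grip_force: 79.3
```

Call:
carry_out(rows=[[0,0,0,0.007,0,0,1],[0,0,0,0.013,0,0,1],[0,0,0,0.013,0,0,1]])

```text
t: 9.25
tool_pos: [0.5974, 0.0119, 0.0511]
tool_rot: [2.098, 2.338, -0.0]
contact_force: [1.0, -5.0, -0.8]
opening: 0.0168
grip_force: 79.2
```

Call:
carry_out(rows=[[0,0,0,0.005,0,0,1],[0,0,0,0.01,0,0,1],[0,0,0,0.01,0,0,1]])

```text
t: 9.55
tool_pos: [0.597, 0.0151, 0.051]
tool_rot: [-2.099, -2.338, -0.0]
contact_force: [0.3, -4.2, -0.9]
opening: 0.0174
grip_force: 79.2
```

Call:
carry_out(rows=[[0,0,0,0.005,0,0,1],[0,0,0,0.01,0,0,1],[0,0,0,0.01,0,0,1]])

```text
t: 9.85
tool_pos: [0.5966, 0.0181, 0.051]
tool_rot: [-2.098, -2.338, -0.0]
contact_force: [-0.0, -4.6, -0.0]
opening: 0.017
grip_force: 79.2
```

```bash
python3 look.py l8
```

```text
top 232.0
   [275, 205] [16.3, -76.8]
   [274, 216] [-6.9, -72.6]
   [300, 217] [-14.2, -126.8]
   [300, 214] [-7.8, -127.4]
   [287, 204] [16.0, -102.1]
side 643.0
   [354, 212] [18.3, -37.1]
   [351, 220] [7.8, -60.5]
   [352, 243] [-2.6, -126.9]
   [348, 244] [-10.6, -128.4]
   [345, 241] [-14.7, -119.3]
   [351, 266] [-15.8, -187.2]
   [366, 264] [12.0, -186.4]
   [366, 258] [15.2, -171.0]
   [361, 245] [13.0, -135.1]
   [362, 224] [26.9, -75.9]
   [358, 213] [25.7, -41.4]
9.95 tcp press [   0.6 -139.2] 0.0509 [ 0.7 -3.8 -0.2]
```

Call:
carry_out(rows=[[0,0,0,0.004,0,0,1],[0,0,0,0.007,0,0,1],[0,0,0,0.007,0,0,1]])

```text
t: 10.25
tool_pos: [0.5964, 0.0201, 0.051]
tool_rot: [-2.099, -2.338, -0.0]
contact_force: [-0.6, -4.1, -0.3]
opening: 0.0173
grip_force: 79.3
```

Call:
carry_out(rows=[[0,0,0,0.002,0,0,1],[0,0,0,0.004,0,0,1],[0,0,0,0.004,0,0,1]])

```text
t: 10.55
tool_pos: [0.5963, 0.0212, 0.051]
tool_rot: [-2.099, -2.338, -0.0]
contact_force: [-0.2, -4.2, -0.2]
opening: 0.0172
grip_force: 79.3
```

Drag is steady at about 4.3 N. From here I'll take one step at a time.

Call:
carry_out(rows=[[0,0,0,0.003,0,0,1],[0,0,0,0.006,0,0,1],[0,0,0,0.006,0,0,1]])

```text
t: 10.85
tool_pos: [0.5961, 0.0231, 0.051]
tool_rot: [-2.099, -2.338, -0.0]
contact_force: [-0.0, -4.0, -0.3]
opening: 0.0171
grip_force: 79.3
```

Call:
carry_out(rows=[[0,0,0,0.004,0,0,1],[0,0,0,0.007,0,0,1],[0,0,0,0.007,0,0,1]])

```text
t: 11.15
tool_pos: [0.5958, 0.0252, 0.051]
tool_rot: [-2.099, -2.338, -0.0]
contact_force: [0.8, -4.1, -0.2]
opening: 0.0169
grip_force: 79.3
```

Call:
carry_out(rows=[[0,0,0,0.004,0,0,1],[0,0,0,0.007,0,0,1],[0,0,0,0.007,0,0,1]])

```text
t: 11.45
tool_pos: [0.5956, 0.0273, 0.051]
tool_rot: [-2.098, -2.338, -0.0]
contact_force: [-0.7, -4.0, -0.1]
opening: 0.0171
grip_force: 79.3
```

Call:
carry_out(rows=[[0,0,0,0.004,0,0,1],[0,0,0,0.007,0,0,1],[0,0,0,0.007,0,0,1]])

```text
t: 11.75
tool_pos: [0.5954, 0.0294, 0.051]
tool_rot: [-2.099, -2.338, -0.0]
contact_force: [0.0, -4.9, 0.4]
opening: 0.0172
grip_force: 79.3
```

Call:
carry_out(rows=[[0,0,0,0.004,0,0,1],[0,0,0,0.007,0,0,1],[0,0,0,0.007,0,0,1]])

```text
t: 12.05
tool_pos: [0.5956, 0.0303, 0.0514]
tool_rot: [2.097, 2.337, -0.002]
contact_force: [0.3, -8.4, 1.6]
opening: 0.017
grip_force: 79.5
```

Contact: the TCP advanced only 0.9 mm of a 2.1 mm step, and the force rose by about 4 N. I'll press slightly more to confirm.

Call:
carry_out(rows=[[0,0,0,0.0015,0,0,1],[0,0,0,0.0025,0,0,1],[0,0,0,0.0025,0,0,1]])

```text
t: 12.35
tool_pos: [0.5956, 0.0303, 0.0516]
tool_rot: [2.096, 2.336, -0.003]
contact_force: [0.0, -10.4, 2.0]
opening: 0.0167
grip_force: 79.6
```

The stop is firm: the TCP stayed put, with about 6 N above the drag. Now I'll withdraw straight back, lift once clear of the guard, and cross to the robot side of the press.

Call:
carry_out(rows=[[0,0,0,-0.015,0,0,1],[0,0,0,-0.06,0,0,1],[0,0,0,-0.14,0,0,1],[0,0,0,-0.21,0,0,1],[0,0,0,-0.255,0,0,1]])

```text
t: 12.85
tool_pos: [0.6033, -0.0451, 0.0507]
tool_rot: [-2.1, -2.336, -0.001]
contact_force: [0.2, 0.0, -2.5]
opening: 0.0172
grip_force: 79.1
```

Call:
carry_out(rows=[[0,0,0,0,0,0,1],[0,0,0,0,0,-0.06,1],[0,0,0,0,0,-0.11,1],[0,0,0,0,-0.1,-0.11,1],[0,0,0,0,-0.2,-0.11,1]])

```text
t: 13.35
tool_pos: [0.5444, -0.0499, 0.0857]
tool_rot: [2.096, 2.337, 0.003]
contact_force: [-0.7, -0.9, -1.4]
opening: 0.017
grip_force: 79.3
```

Call:
carry_out(rows=[[0,0,0,0,-0.06,0,1],[0,0,0,0,-0.1,0,1],[0,0,0,0,-0.1,0,1],[0,0,0,0,-0.1,0,1]])

```text
t: 13.75
tool_pos: [0.5147, -0.0535, 0.0847]
tool_rot: [2.098, 2.337, 0.002]
contact_force: [-0.4, -1.1, -0.7]
opening: 0.0171
grip_force: 79.1
```

```bash
python3 look.py l9 v
```

```text
top 516.0
   [304, 243] [-74.1, -129.8]
   [265, 246] [-72.6, -50.6]
   [265, 260] [-101.0, -48.1]
   [300, 257] [-101.7, -119.1]
side 740.0
   [313, 225] [-72.9, -102.3]
   [306, 226] [-86.1, -103.1]
   [307, 258] [-95.3, -188.6]
   [302, 257] [-103.7, -184.7]
   [307, 283] [-103.1, -248.5]
   [323, 279] [-75.2, -243.6]
13.85 tcp press [ -89.  -200.8] 0.0845 [ 0.5 -0.3 -1.2]
```

View pics/l9.png

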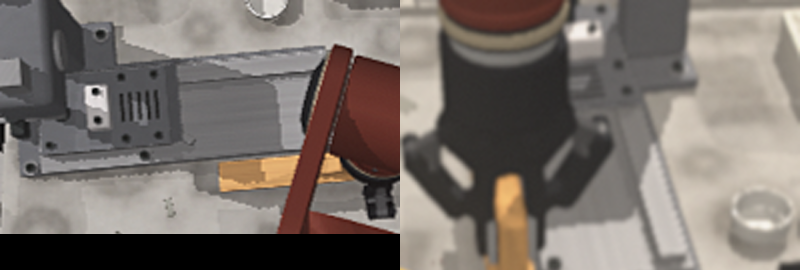

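The bed is empty (the blank is inside the guard) and the stick is level beside the bed, toe at (265,253). Lowering.

Call:
carry_out(rows=[[0,0,0,0,-0.015,0.09,1],[0,0,0,0,-0.015,0.15,1],[0,0,0,0,-0.015,0.175,1],[0,0,0,0,-0.015,0.185,1],[0,0,0,0,-0.015,0.185,1]])

```text
t: 14.35
tool_pos: [0.51, -0.0542, 0.0287]
tool_rot: [2.098, 2.338, 0.0]
contact_force: [0.2, -0.9, -1.2]
opening: 0.0169
grip_force: 79.2
```

Call:
carry_out(rows=[[0,0,0,0,0,0.003,1],[0,0,0,0,0,0.005,1],[0,0,0,0,0,0.005,1]])

```text
t: 14.65
tool_pos: [0.5099, -0.0543, 0.0276]
tool_rot: [2.098, 2.337, 0.001]
contact_force: [0.5, -0.7, -0.9]
opening: 0.0173
grip_force: 79.2
```

Call:
carry_out(rows=[[0,0,0,0,0,0.002,1],[0,0,0,0,0,0.004,1],[0,0,0,0,0,0.004,1]])

```text
t: 14.95
tool_pos: [0.5099, -0.0543, 0.0273]
tool_rot: [2.098, 2.338, 0.0]
contact_force: [-4.0, 0.2, 7.3]
opening: 0.0169
grip_force: 80.4
```

Call:
carry_out(rows=[[0,0,0,0,0,0,0.3],[0,0,0,0,0,0,0],[0,0,0,0,0,0,0],[0,0,0,0,0,0,0],[0,0,0,0,0,0,0]])

```text
t: 15.45
tool_pos: [0.5093, -0.0542, 0.0257]
tool_rot: [-2.099, -2.338, 0.0]
contact_force: [-0.5, -0.4, 0.6]
opening: 0.0428
grip_force: 0.0
```

Call:
carry_out(rows=[[0,0,0,0,0,-0.06,0],[0,0,0,0,0,-0.16,0],[0,0,0,0,0,-0.32,0],[0,0,0,0,0,-0.48,0],[0,0,0,0,0,-0.6,0]])

```text
t: 15.95
tool_pos: [0.5101, -0.0543, 0.2093]
tool_rot: [2.097, 2.336, 0.003]
contact_force: [1.3, 0.4, 0.4]
opening: 0.0426
grip_force: 0.0
```

Call:
carry_out(rows=[[0,0,0,-0.16,0,0,0],[0,0,0,-0.32,0,0,0],[0,0,0,-0.48,0,0,0],[0,0,0,-0.64,0,0,0],[0,0,0,-0.8,0,0,0]])

```text
t: 16.45
tool_pos: [0.5351, -0.2947, 0.2057]
tool_rot: [2.099, 2.338, 0.0]
contact_force: [0.5, -0.3, 0.5]
opening: 0.043
grip_force: 0.0
```

```bash
python3 -c "
from h import *
from station import *
a=get_image('top');b=get_image('side');o=get_obs();print(o['t'],o['tool_pos'],o['opening'],o['contact_force'])
cv2.imwrite('pics/f.png',np.hstack([cv2.resize(a['img'][90:400,140:560],(400,295)),cv2.resize(b['img'][130:425,100:500],(400,295))]))"
```

```text
16.55 [ 0.53479385 -0.29787613  0.20530588] 0.042633055230410714 [0.01471735 0.75613457 0.44559368]
```

View pics/f.png

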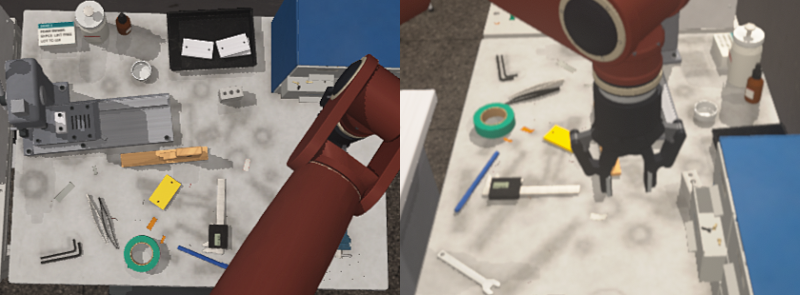

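The final view shows the stick flat beside the press at (165,157) in the left crop. The yellow plate, calliper, cup and setting block are where they were, and the robot is clear of everything.

```bash
python3 -c "
from station import *
print(finish_job())"
```

```text
the job is handed in; nothing more can be done
None
```

I fed the blank along the fence and under the roller until it met the die stop, pressing with about 6 N over the drag, and saw no sign that the stop slipped; the stick lies flat beside the press, nothing else moved, and the job is handed in at about 16.6 s with no verdict returned.

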